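# Feel out and open the panel lock of the torch-parts case

### The job

Unlock the welding torch-parts case with the T-handled key: take the key from its wooden stand, put it in the lock on the case and, pressing lightly, turn it gently back and forth until you feel it find its hidden slot. Then push it fully home and turn it clockwise until the latch tail points at the rivet, and leave the key standing in the lock. Never force the key, and leave the other things on the bench alone.

Things in the scene. Friction and masses are not known exactly. Their poses are not given: they have to be found in the camera images.
- key: Loose steel T-handled key, 0.22 kg, upright in the stand at the start. Origin: on its axis at the underside of its round collar (36 mm wide, 4 mm thick); z up along the shank, x along the handle bar. Below the collar: round shank, 28 mm wide, 24 mm long, with a 2 mm chamfer, then a neck of 6 mm diameter down to the bit. It works equally well turned by half a turn.
- key_bar (a point): Centre of the key's handle, a dark steel bar 70 (key x) x 12 (key y) x 20 mm (z), 44 mm above the key's origin, on a stem of 12 mm diameter. Axes as the key's.
- key_bit (a point): Centre of the lower end of the key's bit, 42 mm below the key's origin. The bit is a flat tongue 26 (key x) x 5 (key y) x 8 mm high below the thin neck, 34 to 42 mm below the origin.
- stand: Fixed wooden block 70 x 70 x 52 mm with one upright round hole (31 mm wide, 47 mm deep) in which the key stands, its collar resting on the block's top. Origin: centre of the underside.
- lock: Fixed grey steel case 240 (x) x 200 (y) x 104 mm with the lock head, an aluminium block 70 x 70 x 34 mm on four short pillars, above the middle of its lid; head top 150 mm above the origin. Origin: centre of the case's underside; z up, x from the side with the carrying handle towards the hinged side.
- mouth (a point): Centre of the lock's round keyhole at the top face of the lock head, 150 mm above the lock's origin; axes as the lock's. The hole is 30 mm wide with a 3 mm chamfer; the black dust shutter 6 mm down in it gives way without force. Home: key collar on the lock head, key origin at this point. More than 40 N in all between key and lock, in pressing or in turning, damages the lock.
- plate (a point): Point in the keyhole 27 mm below the mouth: top of a hidden spring plate, 5 mm thick, with a slot 8.5 mm wide. The bit meets it 15 mm short of home. The plate cannot be turned; its slot lies along the lock's x axis give or take 0.55 rad, different each time and shown nowhere. With the bit across the slot it yields with 2 N at first, 1 N more per mm, and is solid after 6 mm.
- slot (a point): Same point and axes as plate (they do not show the slot's angle). With the bit over the slot (within about 0.1 rad) the plate springs up round the bit and the push on the key vanishes. The key then cannot be turned further without force until it is pushed home, where the bit is below the plate and turns freely.
- latch (a joint): Latch angle in rad: 0 locked (tail under its keeper bracket, along the lock's +y), growing clockwise seen from above; 0.6 points at the brass rivet on the lid; hard stop at 1.0. Stays where left, turns with 0.05 N m. The key, home, turns freely until its x axis is about 0.73 rad clockwise of the lock's x axis, then drives the latch with it: 0.6 is reached with the key at about 1.33 rad.
- tail_tip (a point): Free end of the latch's steel tail, a flat bar 12 mm wide that comes out below the lock head, just above the lid; 94 mm from the keyhole's axis.
- spool: Bystander: loose copper-coloured wire spool, 100 mm diameter, 45 mm high. Origin: centre of the underside.
- tipjar: Bystander: loose white jar with a steel cap, 60 mm diameter, 80 mm high. Origin: centre of the underside.
- angle: Bystander: loose piece of steel angle, 140 mm long (y), 40 mm wide (x), 40 mm high. Origin: centre of the underside.
There are look-alikes about, which are no part of the job. Leave any pink, purple or yellow look-alike of the key alone.

How it is judged (in metres and radians):
On the way, in this order (a step that is already met when the one before it is completed fails the run):
1. the key is fully home in the lock (collar within 3 mm of the head), the latch still locked (z of key in the frame of mouth below 0.003 m and distance between key and mouth below 0.005 m and value of joint latch below 0.2 rad), for 0.1 s.
2. with the key home, it is turned clockwise until the latch is open (0.45 rad or more) (value of joint latch above 0.45 rad and distance between key and mouth below 0.006 m), for 0.1 s.
At the end, for the whole second after the job is handed in: The latch stands at 0.45 rad or more, turned by the key (key more than 1.0 rad from the lock's x axis), and the key is left upright (within 0.1 rad) and at rest, fully home in the lock (its origin within 5 mm of the mouth) (value of joint latch above 0.45 rad and distance between key and mouth below 0.005 m and angle between the x axis of key and the x axis of lock, either way round above 1 rad and angle between key's own z axis and vertical below 0.1 rad and linear speed of key below 0.02 m/s); the robot touches nothing.
It fails at once if the key is forced: more than 40 N between key and lock (contact force between key and lock above 40 N).
It fails at once if the spool, the jar or the steel angle is moved by more than 20 mm (distance of any of spool, tipjar, angle from where it was at the start of the episode above 0.02 m).
It also fails if it takes over 61 s, if anything falls off the work surface, if the arm or the gripper's body presses on something with over 40 N, if the wrist force passes 120 N, or if a joint passes its speed limit or range.

### The arm

A 7-joint arm with a two-finger parallel gripper is mounted at the origin on the work surface. World frame = base frame: x ahead of the robot, y to its left, z up, the work surface at z = 0. Lengths are in mm, angles in rad, forces in N, time in s.
With the tool pointing down it reaches from about 400 to 900 mm from the base axis. Payload 5.6 kg.
Tool frame: the origin (TCP) lies midway between the tips of the shut fingers; the grasp point (between the pads) lies 19 mm behind it; x points along the fingers, y is the direction in which the jaws open and shut, and the axes are right-handed (so a half turn about x gives the same grasp; the last joint's range is limited). The gripper opens to 92 mm and grips with 3 to 60 N. Pads are 20 mm wide; open, the fingers measure 128 mm over their backs; the gripper's body (75 mm by 189 mm) begins 69 mm behind the grasp point.
Start: joints at [1.193, 0.468, -0.012, 1.603, 0.006, 1.071, -0.056], TCP at [213.535, -613.932, 185.492] pointing down, gripper open.
Joint ranges: [-2.53, 2.53], [-0.31, 2.02], [-1.57, 1.55], [0.28, 2.44], [-1.29, 4.43], [0.15, 1.84], [-2.92, 2.92]. Speed limits (rad/s): [2.57, 2.57, 3.14, 3.14, 3.14, 3.14, 3.14].

### API

Orientations are given as a rotation vector (axis times angle).
In Python, from cell import robot, grip, kin, viewer gives the robot as it stands. Calls block until the motion is done:
- robot.movep(position, orientation): joint-space move of the TCP to a pose.
- robot.servo_line(position, feed=150, rotation=None): straight line of the TCP; rotation=None keeps the orientation; feed is the mean speed in mm/s.
- robot.goto_joints(angles): joint-space move.
- grip(opening, newtons=None): opening from 0.0 (shut) to 1.0 (fully open); newtons is the grip in N (None keeps the last); returns when the fingers have stopped.
- robot.hold(seconds).
- kin.ik(position, orientation): joint angles nearest the present ones, or None.
- robot.observe(): the state.
- viewer.read_camera(name): name is "side" or "top"; returns the picture (400x640x3 uint8, red, green, blue); there is no depth.
- viewer.camera_info(name): a dict with "camera_matrix" (3x3 intrinsics, pixels), "R" (3x3) and "t" (3): a world point X has camera coordinates R X + t. Camera axes: x right, y down, z forward; pixel columns grow to the right and rows downward; lengths in mm; the calibration is good to about 2 mm. A picture is of the moment at which its call begins. camera_info takes no time and is no camera call.
A pose or a line that the arm cannot do raises robot.IKError and nothing moves.
- robot.job_done(): hands the job in, once; it reports no verdict.
Trained networks look in the newest picture that a camera, given by its name, has taken for a name from the list of things; names that differ only in an ending like _2 or _b are one class to them, and where a whole thing is asked for, a point or a joint stands for the part that bears it (a point fixed in the world has none). Each returns a list of dicts, best first, with "confidence" (0 to 1); they miss things now and then, are a little off and sometimes report something else, mostly with a low value. They report only what shows in the picture. A call takes as long as a camera call. They do not tell look-alikes from the thing itself.
- viewer.silhouettes(name, camera): "mask" (400x640 bool, what is visible of it).
- viewer.pinpoint(name, camera): "at" ([x, y, z] in mm, in the coordinates of the camera as it stood for that picture, good to about 4 mm: a listed point, or the origin of a listed thing).
The state is a dict: "t": time; "joints": joint angles; "joint_velocities": joint speeds; "joint_torque": joint torques, N m; "tcp_pos": TCP position; "tcp_rot": TCP orientation; "contact_force": force on the tool from outside, world axes, zero at the start; "wrist_torque": the same for the moment, N m; "grip_width": opening from 0.0 (shut) to 1.0 (fully open).
Only numpy, scipy, OpenCV 4.12 (cv2) and the standard library are available. Lean on these libraries where they do the work, as an engineer would, in place of code of your own. Each camera call takes 0.05 s, during which the arm holds its last target.

## Working session

There is one attempt and no reset: what is moved stays moved. The work goes in short steps, each a Python script; the robot and the scene stay as the last script left them, time stands still between calls to the robot, and variables do not carry over. Pictures are saved under pics/ and viewed, and the job is handed in when it is done.

```bash
ls; mkdir -p pics; python3 - <<'E'
from cell import robot, grip, kin, viewer
import cv2, numpy as np
for c in ("side","top"):
    im=viewer.read_camera(c); cv2.imwrite(f"pics/{c}0.png",im[:,:,::-1])
    i=viewer.camera_info(c); K,R,t=[np.array(i[k]) for k in("camera_matrix","R","t")]
    print(c,K.round(1).tolist(),R.round(3).tolist(),t.round(1), -R.T@t)
    for n in ["key","key_bar","mouth","lock","stand","tail_tip","spool","tipjar","angle"]:
        for d in viewer.pinpoint(n,c): print(n,round(d["confidence"],2),(R.T@(np.array(d["at"])-t)).round(1))
s=robot.observe(); print(s)
E
```

```text
pics
side [[458.4, 0.0, 311.8], [0.0, 458.4, 191.0], [0.0, 0.0, 1.0]] [[-0.907, -0.421, -0.007], [-0.299, 0.657, -0.692], [0.297, -0.626, -0.722]] [ 539.4  222.4 1072.8] [237.62971634 752.39775199 932.02476105]
key 0.86 [ 492.9 -211.3   46.8]
key 0.72 [ 606.1 -209.4   41.4]
key 0.68 [ 484.6 -109.2   40. ]
key 0.49 [ 381.  -177.3   41.4]
key 0.48 [774.1  32.6  -4.5]
key_bar 0.84 [ 489.7 -215.5   94.1]
key_bar 0.76 [ 382.9 -172.7   83.3]
key_bar 0.6 [ 607.8 -205.9   84.1]
key_bar 0.52 [ 481.  -109.2   83.5]
mouth 0.61 [518.  277.3 149.3]
mouth 0.32 [776.8  26.6  -3.1]
lock 0.69 [520.9 278.3  -1.4]
lock 0.44 [511.9 366.6 109.4]
stand 0.66 [ 490.7 -217.    -1.7]
stand 0.52 [ 491.1 -212.9    4.9]
tail_tip 0.57 [511.5 368.8 109.2]
spool 0.7 [774.9  31.3  -1.8]
tipjar 0.69 [743.  272.2  -8.1]
top [[400.0, 0.0, 325.6], [0.0, 400.0, 193.7], [0.0, 0.0, 1.0]] [[-0.01, -1.0, -0.006], [-0.98, 0.011, -0.196], [0.196, 0.004, -0.981]] [ 11.  584.9 912.2] [3.94488246e+02 5.29060955e-01 1.00929735e+03]
key 0.86 [ 376.6 -180.7   43.1]
key 0.72 [ 487.3 -211.4   46.9]
key 0.56 [ 479.7 -111.1   42.5]
key 
[... 491 characters left out ...]
 117.6]
{'t': 1.0, 'joints': array([ 1.19300453,  0.46747369, -0.01157382,  1.60268563,  0.00601312,
        1.0714001 , -0.05631305]), 'joint_velocities': array([ 0.00027749,  0.00052724,  0.00064775, -0.00060599,  0.00022365,
        0.00104435, -0.0001814 ]), 'joint_torque': array([-1.05479736e-03, -5.20430124e+01, -1.31513143e-02, -2.44060457e+01,
       -5.66847681e-02,  1.11695216e-02,  1.00039682e-05]), 'tcp_pos': array([ 213.51760974, -613.95162057,  185.5154025 ]), 'tcp_rot': array([ 2.03990562,  0.34451639, -2.04000269]), 'contact_force': array([-0.01108767, -0.04667948,  0.08994208]), 'wrist_torque': array([-0.02552399, -0.02057271,  0.0681505 ]), 'grip_width': 0.9967596253807165}
```

View pics/side0.png

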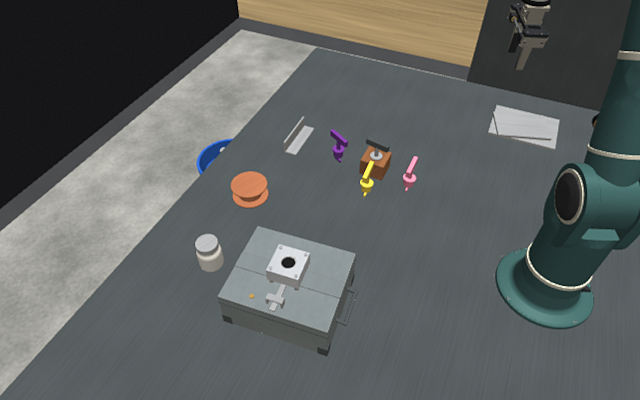

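View pics/top0.png

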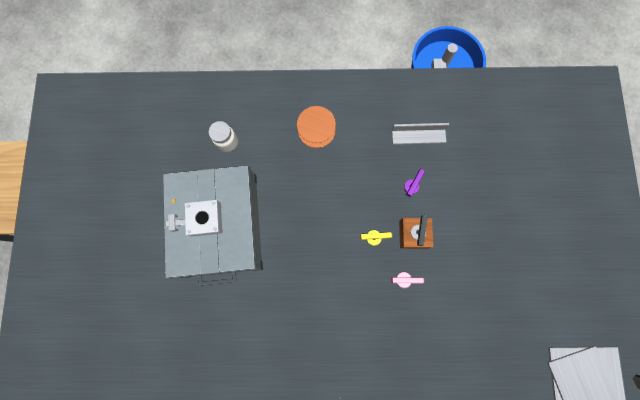

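The loose real key stands dark in the wooden stand: side view (376,150), top view (421,230). The yellow, pink and purple look-alikes are around it. The case is at top view (210,220), with its keyhole at (202,218). Next I refine the bar, keyhole and lock yaw.

```bash
cat > h.py <<'E'
from cell import robot, grip, kin, viewer
import cv2, numpy as np
from scipy.spatial.transform import Rotation as Rn
def cam(c):
    i=viewer.camera_info(c); return [np.array(i[k],float) for k in("camera_matrix","R","t")]
def proj(c,X):
    K,R,t=cam(c); p=(K@(R@np.atleast_2d(X).T+t[:,None])).T; return p[:,:2]/p[:,2:]
def back(c,uv,z):
    K,R,t=cam(c); d=R.T@np.linalg.inv(K)@np.array([uv[0],uv[1],1.]); o=-R.T@t
    return o+d*(z-o[2])/d[2]
def tri(uvs):
    A=[];b=[]
    for c,uv in uvs.items():
        K,R,t=cam(c); d=R.T@np.linalg.inv(K)@np.array([uv[0],uv[1],1.]); d/=np.linalg.norm(d); P=np.eye(3)-np.outer(d,d)
        A.append(P); b.append(P@(-R.T@t))
    return np.linalg.solve(sum(A),sum(b))
def crop(im,u,v,h,s,name):
    c=im[max(0,v-h):v+h,max(0,u-h):u+h,::-1]; cv2.imwrite("pics/"+name,cv2.resize(c,None,fx=s,fy=s,interpolation=cv2.INTER_CUBIC))
E
python3 - <<'E'
from h import *
S=cv2.imread("pics/side0.png")[:,:,::-1];T=cv2.imread("pics/top0.png")[:,:,::-1]
a=[]
for im,u,v,h in((S,288,275,40),(T,205,220,40),(S,376,152,25),(T,420,231,25)):
    c=im[v-h:v+h,u-h:u+h,::-1]; a.append(cv2.resize(c,(390,290) if 0 else (300,300),interpolation=cv2.INTER_CUBIC))
cv2.imwrite("pics/crops.png",np.vstack([np.hstack(a[:2]),np.hstack(a[2:])]))
# hole ellipse
for c,im,u,v in(("side",S,288,262),("top",T,202,218)):
    m=(im.max(2)<60).astype(np.uint8); n,l,st,ce=cv2.connectedComponentsWithStats(m); k=l[v,u]; print(c,st[k],ce[k],back(c,ce[k],144).round(1),back(c,ce[k],150).round(1))
# mask-based bar
for c in("side","top"):
    for n in("key_bar","lock"):
        d=viewer.silhouettes(n,c)
        for q in d: print(c,n,round(q["confidence"],2),q["mask"].sum(),np.argwhere(q["mask"]).mean(0)[::-1].round(1))
# predicted projections
for c in("side","top"):
    print(c,proj(c,[[490,-216,106],[490,-216,52]]).round(1))
E
```

```text
side [282 258  13  10 101] [287.91089109 262.24752475] [520.3 275.5 144. ] [518.2 279.1 150. ]
top [196 212  12  12 116] [201.60344828 217.27586207] [518.4 275.7 144. ] [517.6 273.8 150. ]
side key_bar 0.85 270 [337.9 143.9]
side key_bar 0.73 233 [366.5 178. ]
side key_bar 0.61 275 [376.9 147.6]
side lock 0.84 12211 [289.4 288.5]
side lock 0.24 284 [377.  148.2]
top key_bar 0.82 246 [413.1 184.1]
top key_bar 0.72 218 [375.5 236.5]
top key_bar 0.5 345 [419.2 229.9]
top lock 0.68 10070 [211. 223.]
side [[378.3 140.9]
 [376.5 155.4]]
top [[423.6 229.7]
 [418.3 232.1]]
```

View pics/crops.png

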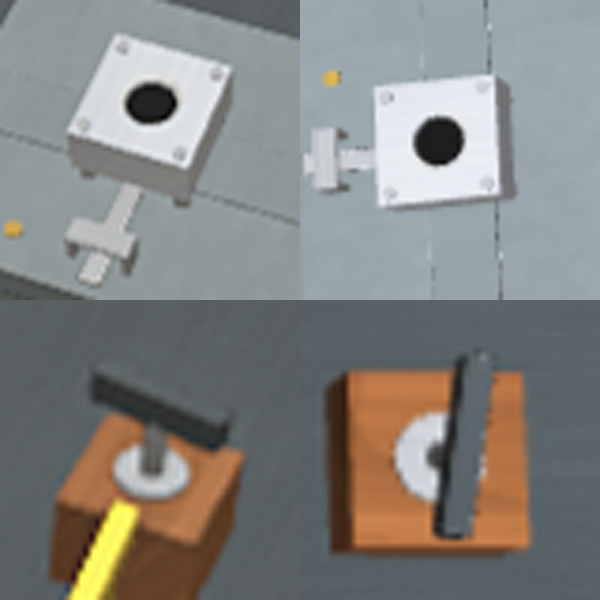

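```bash
python3 - <<'E'
from h import *
from scipy.optimize import least_squares
S=cv2.imread("pics/side0.png")[:,:,::-1];T=cv2.imread("pics/top0.png")[:,:,::-1]
I={"side":S,"top":T}
# fit head top square (x,y,yaw,dx cam shift) by rendering coverage
def soft(c,poly,box,ss=8):
    x0,y0,w,h=box; m=np.zeros((h*ss,w*ss),np.uint8)
    p=((poly-[x0,y0]+0.5)*ss*16).round().astype(np.int32)
    cv2.fillConvexPoly(m,p,255,shift=4); return cv2.resize(m,(w,h),interpolation=cv2.INTER_AREA)/255.
from scipy.optimize import minimize
sq=np.array([[-35,-35],[35,-35],[35,35],[-35,35]])
for c,box in(("side",(258,235,60,55)),("top",(175,192,52,52))):
    x0,y0,w,h=box; g=I[c][y0:y0+h,x0:x0+w].astype(float).mean(2)
    b=(g>205).astype(float); b=cv2.morphologyEx(b,cv2.MORPH_CLOSE,np.ones((3,3)))
    cnt=max(cv2.findContours((b>0).astype(np.uint8),0,2)[0],key=cv2.contourArea); m=np.zeros((h,w),np.uint8); cv2.drawContours(m,[cnt],-1,1,-1)
    def P(q):
        r=np.array([[np.cos(q[2]),-np.sin(q[2])],[np.sin(q[2]),np.cos(q[2])]]); return proj(c,np.c_[sq@r.T+q[:2],np.full(4,150)])
    f=lambda q:((soft(c,P(q),box)-m)**2).sum()
    best=min((minimize(f,[518,276,y],method="Nelder-Mead",options=dict(initial_simplex=np.array([[518,276,y]]*4)+np.array([[0,0,0],[4,0,0],[0,4,0],[0,0,.05]]))) for y in(-.1,0,.1)),key=lambda r:r.fun)
    print(c,best.x.round(3),best.fun.round(1),m.sum())
# key bar silhouette: darker than surroundings, fit box
L,W=35,6
box3=np.array([[x,y,z] for x in(-L,L) for y in(-W,W) for z in(86,106)],float)
M={}
for c,n,u,v in(("side","key_bar",377,148),("top","key_bar",422,230)):
    viewer.read_camera(c)
    for d in viewer.silhouettes(n,c):
        if d["mask"][v-3:v+4,u-3:u+4].sum()>15: M[c]=d["mask"]; print(c,d["confidence"],d["mask"].sum())
def f(q,cs):
    r=np.array([[np.cos(q[2]),-np.sin(q[2])],[np.sin(q[2]),np.cos(q[2])]]); X=np.c_[box3[:,:2]@r.T+q[:2],box3[:,2]]; e=0
    for c in cs:
        p=proj(c,X).astype(np.float32); hu=cv2.convexHull(p)[:,0]
        v,u=np.argwhere(M[c]).mean(0).astype(int); bx=(u-30,v-30,60,60)
        e+=((soft(c,hu,bx)-M[c][v-30:v+30,u-30:u+30])**2).sum()
    return e
for cs in (["side"],["top"],["side","top"]):
    if not all(c in M for c in cs): continue
    best=min((minimize(f,[490,-216,y],args=(cs,),method="Nelder-Mead",options=dict(initial_simplex=np.array([[490,-216,y]]*4)+np.array([[0,0,0],[4,0,0],[0,4,0],[0,0,.1]]))) for y in(-.2,-.1,0,.1,.2)),key=lambda r:r.fun)
    print(cs,best.x.round(3),best.fun.round(1))
print(back("top",(424.7,214.7),106),back("top",(421.3,245.2),106))
# feasibility
for yaw in(-.1,0):pass
E
```

```text
side [5.20304e+02 2.76102e+02 8.80000e-02] 34.2 905
top [5.18946e+02 2.75658e+02 9.50000e-02] 48.0 1050
side 0.73 318
['side'] [ 4.92416e+02 -2.14398e+02 -2.29000e-01] 120.5
[ 524.07644981 -220.55374734  106.        ] [ 455.19480975 -208.87965424  106.        ]
```

```bash
cat >> h.py <<'E'
def rot(psi,flip=0):
    p=psi+np.pi*flip
    x=np.array([0,0,-1.]);y=np.array([-np.sin(p),np.cos(p),0]);return Rn.from_matrix(np.c_[x,y,np.cross(x,y)]).as_rotvec()
E
python3 - <<'E'
from h import *
for fl in(0,1):
  for P,ps in(((490,-215,77),(-.17,)),((490,-215,245),(-.17,)),((519.6,275.9,240),(.74,.64,.09,-.46,-1.24,-1.35)),((519.6,275.9,175),(.74,-1.3))):
    for a in ps:
      q=kin.ik(np.array(P,float),rot(a,fl)); print(fl,P,a,None if q is None else np.round(q,2))
E
```

```text
0 (490, -215, 77) -0.17 [ 0.85  0.51 -0.63  1.94  0.41  0.82  1.4 ]
0 (490, -215, 245) -0.17 [ 0.93  0.3  -0.69  1.78  0.21  1.14  1.57]
0 (519.6, 275.9, 240) 0.74 [ 0.32  0.7  -1.32  1.65  0.69  1.35  1.21]
0 (519.6, 275.9, 240) 0.64 [ 0.23  0.56 -1.1   1.65  0.52  1.26  1.24]
0 (519.6, 275.9, 240) 0.09 [ 0.23  0.56 -1.1   1.65  0.52  1.26  0.69]
0 (519.6, 275.9, 240) -0.46 [ 0.2   0.53 -1.03  1.65  0.47  1.24  0.18]
0 (519.6, 275.9, 240) -1.24 [ 0.18  0.51 -1.    1.65  0.45  1.23 -0.59]
0 (519.6, 275.9, 240) -1.35 [ 0.18  0.51 -0.99  1.65  0.45  1.23 -0.69]
0 (519.6, 275.9, 175) 0.74 [ 0.31  0.8  -1.32  1.72  0.81  1.29  1.12]
0 (519.6, 275.9, 175) -1.3 [ 0.17  0.59 -0.99  1.72  0.54  1.13 -0.72]
1 (490, -215, 77) -0.17 [ 0.45  0.43 -0.12  1.97  0.07  0.76 -1.46]
1 (490, -215, 245) -0.17 [ 0.51  0.23 -0.18  1.81  0.05  1.11 -1.43]
1 (519.6, 275.9, 240) 0.74 [ 0.17  0.5  -0.98  1.65  0.44  1.22 -1.74]
1 (519.6, 275.9, 240) 0.64 [ 0.18  0.51 -1.    1.65  0.45  1.23 -1.85]
1 (519.6, 275.9, 240) 0.09 [ 0.19  0.52 -1.01  1.65  0.46  1.23 -2.4 ]
1 (519.6, 275.9, 240) -0.46 [-1.06  0.35  0.66  1.73 -0.23  1.14 -2.36]
1 (519.6, 275.9, 240) -1.24 [ 0.32  0.7  -1.32  1.65  0.69  1.35  2.37]
1 (519.6, 275.9, 240) -1.35 [ 0.32  0.7  -1.32  1.65  0.69  1.35  2.26]
1 (519.6, 275.9, 175) 0.74 [ 0.16  0.58 -0.97  1.72  0.53  1.12 -1.81]
1 (519.6, 275.9, 175) -1.3 [ 0.31  0.8  -1.32  1.72  0.81  1.29  2.22]
```

```bash
python3 - <<'E'
from h import *
grip(0.5,45)
robot.movep([490,-215,180],rot(-.18)); 
robot.servo_line([490,-215,77],feed=100)
for c in("side","top"):
    im=viewer.read_camera(c); u,v=proj(c,[490,-215,110])[0].astype(int); crop(im,u,v,40,7,f"g_{c}.png")
s=robot.observe();print(s["t"],s["tcp_pos"],s["contact_force"])
E
```

```text
5.2583 [ 490.49247169 -215.23231313   77.66642201] [-0.14232485  0.11050041  0.37640844]
```

```bash
cd pics; python3 -c "
import cv2,numpy as np
a=[cv2.resize(cv2.imread(f'g_{c}.png'),(400,400)) for c in('side','top')];cv2.imwrite('g.png',np.hstack(a))"
```

```text
(no output)
```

View pics/g.png

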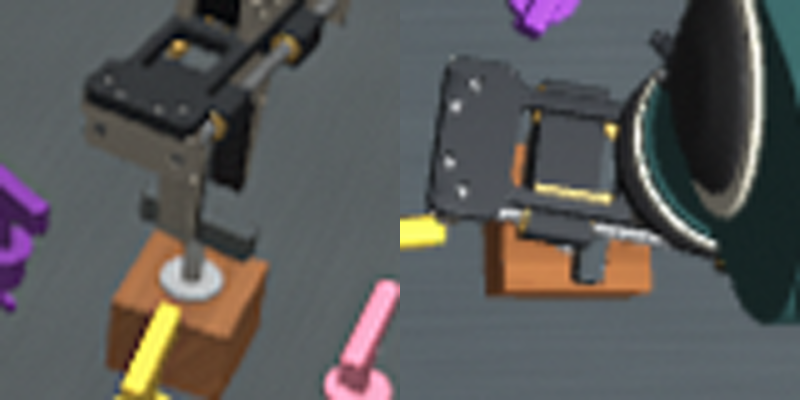

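The fingers straddle the bar: in the side crop it shows on both sides of the near finger, at about (150,210) and (240,240). Now I close and lift.

```bash
python3 - <<'E'
from h import *
grip(0.0,45)
s=robot.observe();print(s["t"],s["grip_width"]*92,s["contact_force"].round(2),s["tcp_pos"])
p=s["tcp_pos"]
robot.servo_line([p[0],p[1],150],feed=100)
s=robot.observe();print(s["t"],s["grip_width"]*92,s["contact_force"].round(2),s["wrist_torque"].round(3))
robot.servo_line([p[0],p[1],255],feed=150)
robot.movep([519.6,275.9,255],rot(0.09))
robot.hold(.3)
s=robot.observe();print(s["t"],s["grip_width"]*92,s["tcp_pos"],s["contact_force"].round(2),s["wrist_torque"].round(3),np.round(s["joints"],2))
a=[]
for c,h in(("side",60),("top",60)):
    im=viewer.read_camera(c); cv2.imwrite(f"pics/m_{c}.png",im[:,:,::-1]); u,v=proj(c,[519.6,276,200])[0].astype(int)
    a.append(cv2.resize(im[v-h:v+h,u-h:u+h,::-1],(400,400),interpolation=cv2.INTER_CUBIC)); print(c,u-h,v-h)
    K,R,t=cam(c)
    for n in("key","key_bit","mouth"):
        for d in viewer.pinpoint(n,c)[:5]: print(n,round(d["confidence"],2),(R.T@(np.array(d["at"])-t)).round(1))
cv2.imwrite("pics/m.png",np.hstack(a))
E
```

```text
6.0333 0.7038515513053369 [-0.81  0.54  4.56] [ 490.42350875 -214.99473465   77.34074851]
6.9167 0.12225200402956919 [-0.09 -0.18 -0.63] [ 0.034 -0.076  0.004]
9.8583 0.1801494883015626 [519.87909522 275.33070282 255.00162424] [0.46 0.35 0.27] [ 0.073 -0.109  0.001] [ 0.29  0.61 -1.21  1.63  0.58  1.32  0.64]
side 226 186
key 0.76 [ 383.3 -177.2   42.6]
key 0.69 [ 481.  -108.6   39.6]
key 0.67 [ 491.2 -212.2   52.5]
key 0.63 [ 606.2 -210.1   40.1]
key 0.16 [774.5  31.3  -3.6]
key_bit 0.77 [ 604.7 -207.6   -3.7]
key_bit 0.71 [ 490.8 -215.4    6.2]
key_bit 0.6 [ 477.2 -110.6    1.9]
key_bit 0.53 [ 380.7 -178.2    0.8]
mouth 0.55 [517.7 277.2 152.3]
top 133 152
key 0.82 [ 378.8 -178.2   48. ]
key 0.78 [ 603.4 -209.    44. ]
key 0.75 [ 489.7 -209.8   51.1]
key 0.55 [ 480.  -110.7   41.5]
key_bit 0.83 [ 608.1 -205.6   -4.2]
mouth 0.2 [768.9  23.8   1.3]
mouth 0.15 [739.7 263.   -1.4]
```

View pics/m.png

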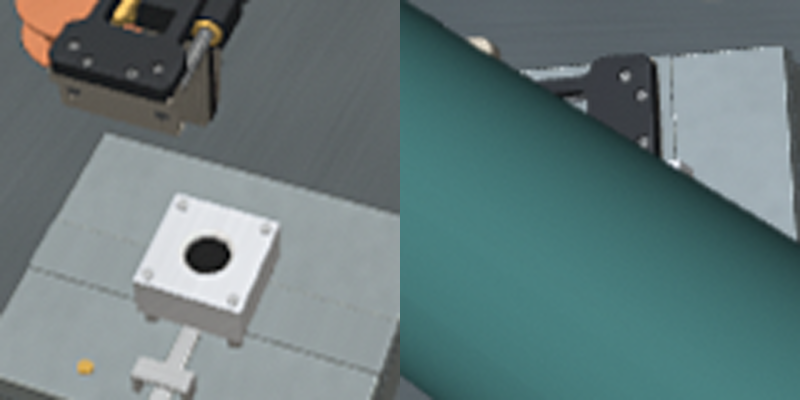

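The grasp missed: the fingers shut empty and the key is still in the stand. I look at it before trying again.

```bash
python3 - <<'E'
from h import *
a=[]
for c in("side","top"):
    im=cv2.imread(f"pics/m_{c}.png"); u,v=proj(c,[490,-215,80])[0].astype(int); print(c,u-30,v-30)
    a.append(cv2.resize(im[v-30:v+30,u-30:u+30],(400,400),interpolation=cv2.INTER_CUBIC))
cv2.imwrite("pics/k.png",np.hstack(a))
im=cv2.imread("pics/m_side.png");cv2.imwrite("pics/mm.png",im)
b=cv2.imread("pics/g_side.png");print(b.shape)
E
```

```text
side 347 118
top 390 200
(560, 560, 3)
```

View pics/k.png

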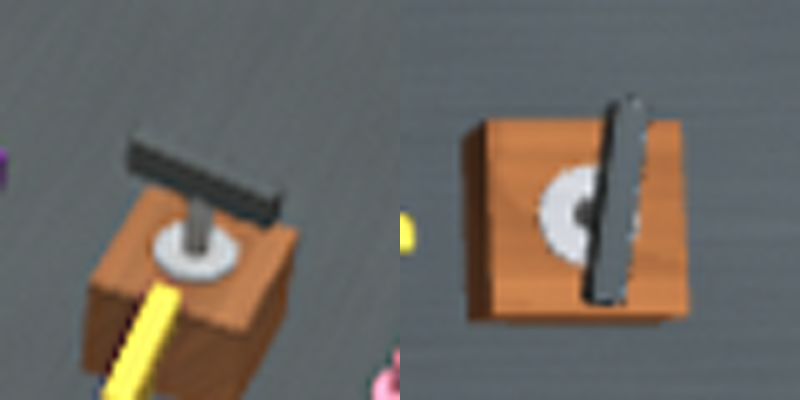

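View pics/g_side.png

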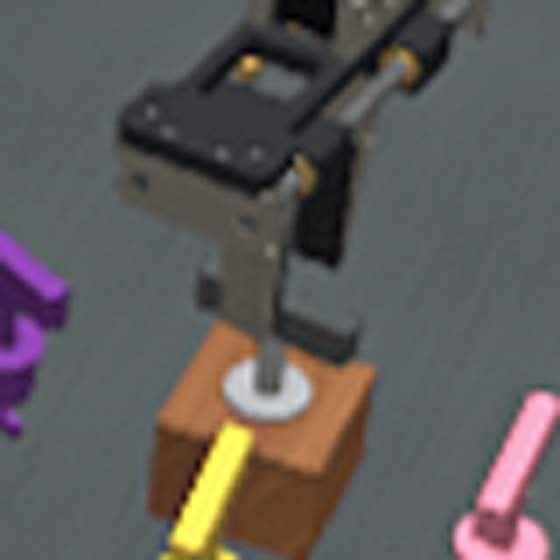

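```bash
python3 - <<'E'
from h import *
s=robot.observe(); p=s["tcp_pos"]; print(p,s["grip_width"])
im=cv2.imread("pics/m_side.png"); u,v=proj("side",p)[0]; print(u,v)
h=40; u0,v0=int(u)-h,int(v)-h-10
c=cv2.resize(im[v0:v0+2*h,u0:u0+2*h],(560,560),interpolation=cv2.INTER_CUBIC)
for k in(0,19,88):
    q=((proj("side",p+[0,0,k])[0]-[u0,v0]+.5)*7).astype(int); cv2.circle(c,q.tolist(),4,(0,0,255),-1)
cv2.imwrite("pics/shut.png",c)
E
```

```text
[519.5903477  275.9388505  255.00813352] 0.004391390289604818
285.5062756642131 228.63506084303683
```

View pics/shut.png

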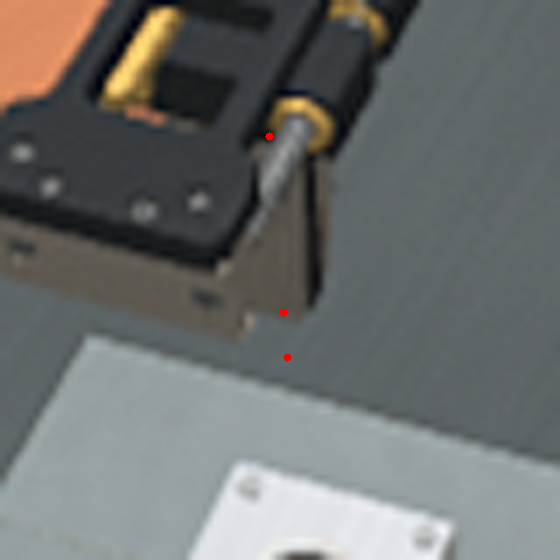

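The picture shows the real fingertips about 20-25 mm above the reported TCP. The key's projections match, so the camera isn't the cause. I'll retry lower, guarded, with pictures before closing.

```bash
python3 - <<'E'
from h import *
grip(0.5,45)
robot.movep([490,-215,150],rot(-.18))
robot.servo_line([490,-215,75],feed=120)
for z in(68,62,57):
    robot.servo_line([490,-215,z],feed=60)
    f=robot.observe()["contact_force"]; print(z,f.round(2))
    if abs(f[2])>4: break
im=viewer.read_camera("side"); s=robot.observe();print(s["t"],s["tcp_pos"],s["grip_width"]*92)
u,v=proj("side",[490,-215,100])[0].astype(int); crop(im,u,v,40,7,"g2.png")
o=np.array([u-40,v-40])
for y in(23,-23):
    d=Rn.from_euler('z',-.18).apply([0,y,0]); print([((proj("side",s["tcp_pos"]+d+[0,0,k])[0]-o)*7).round().tolist() for k in(0,19,25,30)])
E
```

```text
68 [ 0.69  0.43 -0.66]
62 [ 0.27  0.18 -0.17]
57 [ 0.17 -0.02  0.07]
14.475 [ 489.95988389 -214.91349527   56.87249997] 45.9852309567202
[[242.0, 398.0], [246.0, 362.0], [247.0, 351.0], [248.0, 342.0]]
[[298.0, 336.0], [302.0, 301.0], [304.0, 290.0], [305.0, 280.0]]
```

View pics/g2.png

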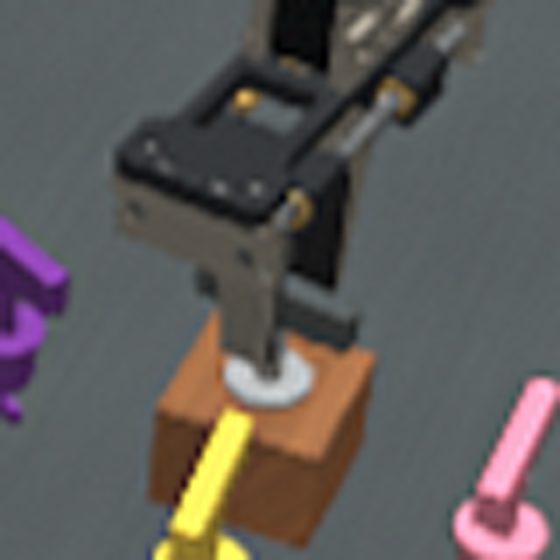

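The near fingertip is now at crop (248,358), below the bar. That puts the tips about 20 mm above the reported TCP, at z about 78. Closing.

```bash
python3 - <<'E'
from h import *
grip(0.0,45)
s=robot.observe();print(s["t"],s["grip_width"]*92,s["contact_force"].round(2),s["tcp_pos"],s["tcp_rot"])
E
```

```text
15.0833 11.609436001537226 [0.39 0.47 0.36] [ 489.99318781 -214.85829706   56.97796546] [ 0.14140288  1.56618697 -0.14111971]
```

```bash
python3 - <<'E'
from h import *
robot.servo_line([490,-214.9,110],feed=100)
s=robot.observe();print(s["t"],s["grip_width"]*92,s["contact_force"].round(2),s["wrist_torque"].round(3))
robot.servo_line([490,-214.9,218],feed=150)
robot.movep([519.6,275.9,218],rot(0.09))
robot.hold(.3)
s=robot.observe();print(s["t"],s["grip_width"]*92,s["tcp_pos"],s["contact_force"].round(2),s["wrist_torque"].round(3),np.round(s["joints"],2))
im=viewer.read_camera("side"); cv2.imwrite("pics/n_side.png",im[:,:,::-1])
u,v=proj("side",[519.6,276,180])[0].astype(int); crop(im,u,v,40,7,"n.png"); o=np.array([u-40,v-40]); p=s["tcp_pos"]
for k in(-5,-29,-47,-47-0): print(k,((proj("side",p+[0,0,k])[0]-o+.5)*7).round())
print("mouth",((proj("side",[519.6,276,150])[0]-o+.5)*7).round())
E
```

```text
15.7667 11.869194379404107 [-0.59  0.55 -1.99] [ 0.039 -0.105  0.005]
18.725 11.426247791408217 [519.92251461 275.25418391 217.96817436] [ 0.95 -0.2  -1.61] [ 0.088 -0.186 -0.063] [ 0.18  0.54 -1.    1.68  0.48  1.19  0.72]
-5 [280. 213.]
-29 [284. 264.]
-47 [287. 301.]
-47 [287. 301.]
mouth [290. 346.]
```

View pics/n.png

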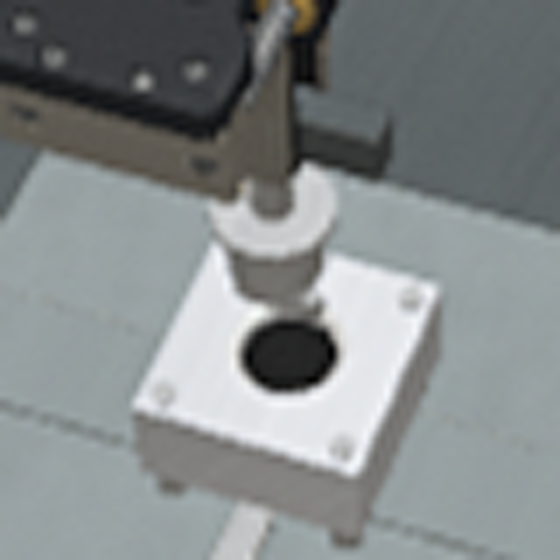

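The collar centre is at crop (273,207), about 6 px left of where the TCP says it should be. So the key sits about 2.4 mm towards +x along the bar in the grip. The hole at (290,356) agrees with my estimate. I shift the target and go down guarded.

```bash
python3 - <<'E'
from h import *
x,y=517.9,276.0
robot.hold(.2); F=np.mean([robot.observe()["contact_force"]],0)
robot.servo_line([x,y,200],feed=80)
robot.hold(.1)
s=robot.observe(); f0=s["contact_force"]; print(s["tcp_pos"],F,f0)
im=viewer.read_camera("side")
u,v=proj("side",[519.6,276,180])[0].astype(int); crop(im,u,v,40,7,"n2.png")
o=np.array([u-40,v-40]); p=np.array([520.3,276.1,0]); print([((proj("side",p+[0,0,k])[0]-o+.5)*7).round().tolist() for k in(199,195,171)])
for z in(195,190,186,183):
    robot.servo_line([x,y,z],feed=30); s=robot.observe(); f=s["contact_force"]-f0; print(round(s["t"],2),z,f.round(2))
    if np.linalg.norm(f)>6: break
E
```

```text
[517.89720138 276.17418286 199.98708687] [ 0.36425951 -0.31340815 -2.72551189] [ 0.03214718 -0.32371261 -2.17690501]
[[280.0, 244.0], [281.0, 253.0], [285.0, 303.0]]
19.82 195 [ 0.17 -0.36 -0.03]
20.13 190 [ 0.   -0.76  0.22]
20.42 186 [-0.44  0.59  0.32]
20.67 183 [ 1.32 -0.1  -0.02]
```

View pics/n2.png

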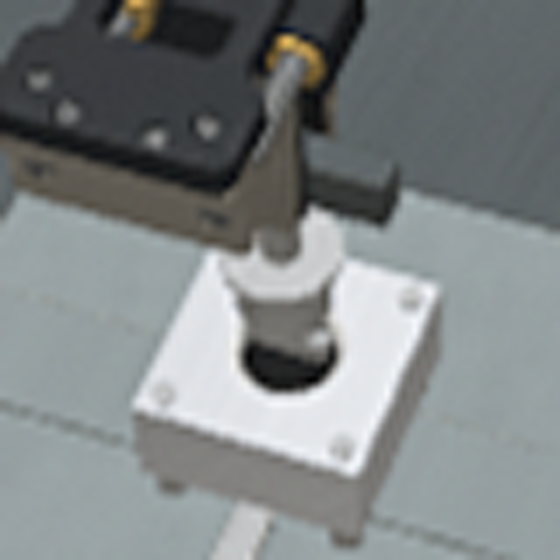

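The key is over the hole: the collar centre is at about (281,250) and was expected at (280,248). Next I turn to one end of the search range and feel for the plate.

```bash
cat >> h.py <<'E'
K0=np.array([520.3,276.1]); OFF=2.4; LY=0.09
def pose(psi,z,k=K0): return np.array([k[0]-OFF*np.cos(psi),k[1]-OFF*np.sin(psi),z]),rot(psi)
def go(psi,z,feed=30,k=K0):
    p,r=pose(psi,z,k); robot.servo_line(p,feed=feed,rotation=r)
E
python3 - <<'E'
from h import *
f0=np.array([.03,-.32,-2.2])
p=LY
for psi in np.linspace(LY,LY+.62,4)[1:]: go(psi,183,feed=3); 
s=robot.observe(); print(round(s["t"],2),(s["contact_force"]-f0).round(2),s["wrist_torque"].round(3))
for z in np.arange(181.5,164,-1.5):
    go(LY+.62,z); s=robot.observe(); f=s["contact_force"]-f0; print(round(s["t"],2),z,s["tcp_pos"].round(2),f.round(2),s["wrist_torque"].round(3))
    if f[2]>3.5 or np.linalg.norm(f)>8: break
E
```

```text
21.74 [-0.51  1.45  0.32] [ 0.119 -0.062  0.009]
21.99 181.5 [518.43 274.48 181.47] [0.64 1.48 0.64] [ 0.096 -0.124 -0.029]
22.24 180.0 [518.41 274.49 179.9 ] [-0.64  0.46  0.29] [ 0.137 -0.072 -0.008]
22.49 178.5 [518.45 274.45 178.38] [0.21 0.41 0.98] [ 0.108 -0.11  -0.022]
22.74 177.0 [518.42 274.49 176.89] [ 0.63  0.2  -0.34] [ 0.055 -0.118  0.014]
22.99 175.5 [518.43 274.47 175.4 ] [0.44 0.34 0.35] [ 0.118 -0.115 -0.005]
23.24 174.0 [518.43 274.46 173.89] [-0.35  1.07  0.57] [ 0.151 -0.122  0.   ]
23.49 172.5 [518.42 274.52 172.39] [ 0.73  0.23 -0.45] [ 0.084 -0.097 -0.084]
23.74 171.0 [518.42 274.47 170.87] [-0.55  0.35 -0.61] [ 0.152 -0.101 -0.015]
23.99 169.5 [518.65 274.7  169.75] [ 0.59 -0.11  0.43] [ 0.127 -0.107  0.023]
24.24 168.0 [518.64 274.72 168.26] [-0.37  0.5   4.04] [ 0.054 -0.072  0.035]
```

```bash
python3 - <<'E'
from h import *
f0=np.array([.03,-.32,-2.2])
z=167.2; go(LY+.62,z)
psi=LY+.62
while psi>LY-.66:
    psi-=.045; go(psi,z,feed=.5); s=robot.observe(); f=s["contact_force"]-f0
    print(round(s["t"],2),round(psi-LY,3),s["tcp_pos"].round(2),f.round(2),s["wrist_torque"].round(3)[2])
    if f[2]<1.6:
        robot.hold(.1); f=robot.observe()["contact_force"]-f0; print("chk",f.round(2))
        if f[2]<1.6: break
    if np.linalg.norm(f)>12: print("hi");break
E
```

```text
24.74 0.575 [518.51 274.76 167.4 ] [-0.46  0.15  4.42] -0.009
24.99 0.53 [518.4  274.77 167.31] [-0.02  1.11  4.55] -0.005
25.24 0.485 [518.32 274.83 167.26] [0.32 0.89 4.07] -0.041
25.49 0.44 [518.24 274.88 167.23] [-0.14  0.1   4.96] 0.049
25.74 0.395 [518.18 274.96 167.21] [0.36 0.13 3.81] -0.006
25.99 0.35 [518.1  275.06 167.2 ] [-0.36 -0.45  4.08] -0.031
26.24 0.305 [518.06 275.15 167.2 ] [0.01 0.41 4.3 ] -0.044
26.49 0.26 [518.03 275.23 167.2 ] [-0.35  0.85  4.31] 0.021
26.74 0.215 [518.01 275.41 167.22] [-0.11  0.21  4.88] -0.017
26.99 0.17 [517.99 275.48 167.21] [0.43 0.71 4.73] -0.048
27.24 0.125 [517.97 275.55 167.2 ] [-0.25 -0.59  4.46] 0.039
27.49 0.08 [517.95 275.66 167.21] [0.28 0.22 4.56] 0.009
27.74 0.035 [517.9  275.79 167.19] [-0.1   0.29  4.27] -0.055
27.99 -0.01 [517.91 275.93 167.19] [-0.7   0.22  3.16] 0.048
28.24 -0.055 [517.82 276.06 167.16] [0.5  0.48 2.99] 0.009
28.49 -0.1 [517.9  276.11 167.17] [-0.45 -0.16  3.39] 0.029
28.74 -0.145 [517.61 275.75 166.6 ] [ 0.3   0.7  -0.36] -0.044
chk [0.58 0.44 0.02]
```

The push vanished at about -0.145 rad from the lock's x. I go slightly further in, then push home with force checks.

```bash
python3 - <<'E'
from h import *
f0=np.array([.03,-.32,-2.2])
psi=LY-.175; go(psi,167.2,feed=.5)
s=robot.observe(); print((s["contact_force"]-f0).round(2),s["wrist_torque"].round(3))
z=167.2
while z>152.6:
    z-=1.2 if z>157 else .6
    go(psi,z,feed=20); s=robot.observe(); f=s["contact_force"]-f0
    print(round(s["t"],2),round(z,1),s["tcp_pos"].round(2),f.round(2),s["wrist_torque"].round(3)[2])
    if f[2]>5 or np.linalg.norm(f)>10: break
im=viewer.read_camera("side"); u,v=proj("side",[519.6,276,160])[0].astype(int); crop(im,u,v,40,7,"home.png")
E
```

```text
[ 0.06  0.04 -0.54] [-0.065 -0.181  0.022]
29.34 166.0 [517.87 276.16 165.84] [-0.78 -0.02 -0.52] 0.019
29.59 164.8 [517.9  276.2  164.68] [ 0.26 -0.77  0.23] 0.024
29.84 163.6 [517.91 276.26 163.5 ] [ 0.4   0.45 -0.21] -0.036
30.09 162.4 [517.92 276.27 162.32] [ 1.07  0.08 -0.2 ] 0.025
30.34 161.2 [517.88 276.26 161.09] [ 0.79 -0.56 -0.27] -0.01
30.59 160.0 [517.94 276.22 159.9 ] [ 0.26 -0.27 -0.62] -0.012
30.84 158.8 [517.88 276.25 158.69] [ 0.62 -0.48  0.42] 0.025
31.09 157.6 [517.91 276.29 157.51] [ 0.97  0.   -0.36] 0.043
31.34 156.4 [517.88 276.25 156.3 ] [ 1.69 -0.82  0.12] -0.04
31.59 155.8 [517.92 276.28 155.78] [ 0.85 -0.17 -0.54] -0.008
31.84 155.2 [517.93 276.32 155.18] [ 0.57 -0.52  0.22] 0.021
32.09 154.6 [517.98 276.39 154.95] [ 0.59 -0.7   4.08] 0.057
32.34 154.0 [518.   276.41 154.88] [-0.67 -2.38  7.83] 0.0
```

View pics/home.png

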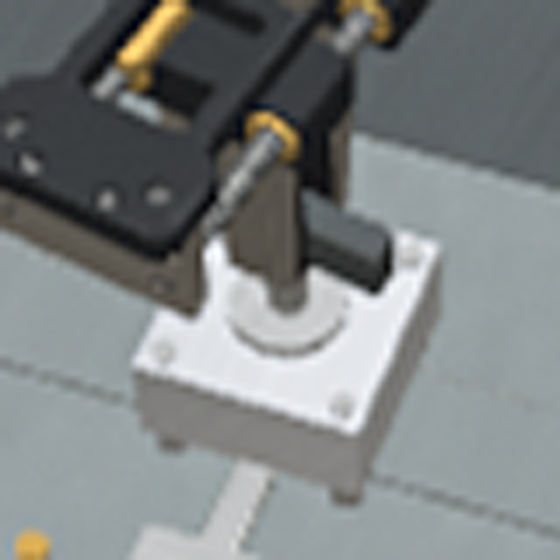

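The key is home: the collar is flush on the head at (290,320), and contact came at the expected height. Now the clockwise turn, monitored.

```bash
python3 - <<'E'
from h import *
f0=np.array([.03,-.32,-2.2])
z=154.7; psi=LY-.175; go(psi,z,feed=10); end=LY-1.34
while psi>end+1e-6:
    psi=max(psi-.06,end); go(psi,z,feed=.8); s=robot.observe(); f=s["contact_force"]-f0
    print(round(s["t"],2),round(psi-LY,3),f.round(2),s["wrist_torque"].round(3)[2],s["grip_width"].round(3))
    if np.linalg.norm(f)>12: print("hi");break
print(s["tcp_pos"],pose(psi,z)[0])
im=viewer.read_camera("side"); u,v=proj("side",[519.6,290,140])[0].astype(int); crop(im,u,v,50,6,"turn.png")
E
```

```text
Traceback (most recent call last):
AttributeError: 'float' object has no attribute 'round'
```

```bash
python3 - <<'E'
from h import *
f0=np.array([.03,-.32,-2.2])
z=154.7; psi=LY-.235; end=LY-1.34
while psi>end+1e-6:
    psi=max(psi-.06,end); go(psi,z,feed=.8); s=robot.observe(); f=s["contact_force"]-f0
    print(round(s["t"],2),round(psi-LY,3),f.round(2),round(s["wrist_torque"][2],3))
    if np.linalg.norm(f)>12: print("hi");break
print(s["tcp_pos"],pose(psi,z)[0])
im=viewer.read_camera("side"); u,v=proj("side",[519.6,290,140])[0].astype(int); crop(im,u,v,50,6,"turn.png")
E
```

```text
33.14 -0.295 [1.21 0.3  5.28] -0.069
33.39 -0.355 [ 0.81 -1.1   6.39] -0.12
33.64 -0.415 [ 0.72 -0.75  6.02] -0.073
33.89 -0.475 [ 0.12 -0.79  7.3 ] -0.101
34.14 -0.535 [-0.44 -1.1   7.34] -0.076
34.39 -0.595 [-0.04 -1.67  8.15] -0.05
34.64 -0.655 [-0.44 -1.73  7.73] -0.06
34.89 -0.715 [-1.38 -2.22  8.39] -0.069
35.14 -0.775 [-0.67 -1.31  8.26] -0.043
35.39 -0.835 [-0.68 -1.3   8.06] -0.086
35.64 -0.895 [-0.58 -1.66  8.09] -0.038
35.89 -0.955 [-1.02 -1.64  9.29] -0.036
36.14 -1.015 [-0.24 -2.66  7.94] 0.013
36.39 -1.075 [ 0.03 -1.08  8.79] -0.018
36.64 -1.135 [-0.04 -1.3   9.54] -0.038
36.89 -1.195 [-0.14 -1.76  7.78] -0.018
37.14 -1.255 [-0.19 -1.85  8.86] 0.011
37.39 -1.315 [-0.21 -1.5   6.98] -0.011
37.64 -1.34 [-0.02 -1.45  8.1 ] 0.042
[519.38730261 278.34328053 154.89792081] [519.54322633 278.37756309 154.7       ]
```

View pics/turn.png

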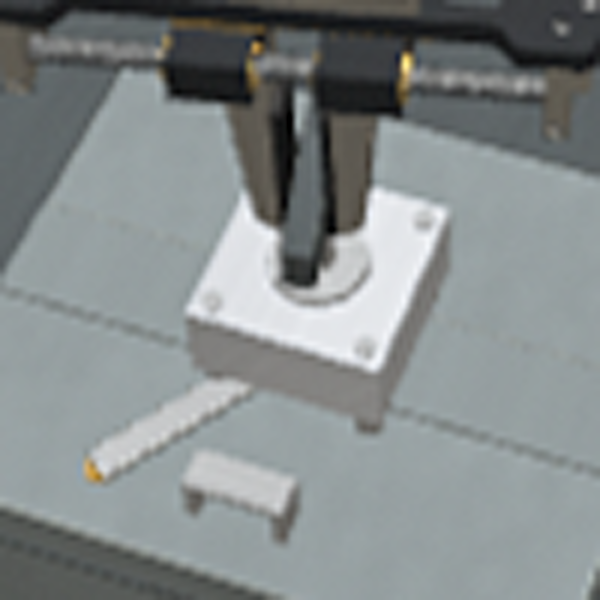

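The tail has left its keeper and its tip is at the rivet (95,470), with the collar down on the head. I ease off, release and back away upward.

```bash
python3 - <<'E'
from h import *
psi=LY-1.34
go(psi,155.0,feed=5)
grip(0.45); p=robot.observe()["tcp_pos"]; print(p)
robot.servo_line([p[0],p[1],p[2]+30],feed=60)
robot.servo_line([p[0],p[1],p[2]+110],feed=150)
robot.movep([400,60,320],rot(psi+.3))
robot.hold(.3)
a=[];K=[]
for c in("side","top"):
    im=viewer.read_camera(c); cv2.imwrite(f"pics/e_{c}.png",im[:,:,::-1]); u,v=proj(c,[519.6,290,140])[0].astype(int); h=50
    a.append(cv2.resize(im[v-h:v+h,u-h:u+h,::-1],(400,400),interpolation=cv2.INTER_CUBIC))
    Kc,R,t=cam(c)
    for n in("key","tail_tip","key_bar","spool","tipjar"):
        for d in viewer.pinpoint(n,c)[:6]:
            X=R.T@(np.array(d["at"])-t)
            if X[1]>0: print(c,n,round(d["confidence"],2),X.round(1))
cv2.imwrite("pics/e.png",np.hstack(a)); s=robot.observe(); print(s["t"],s["tcp_pos"],s["contact_force"])
E
```

```text
[519.49516278 278.40869818 154.93196216]
side key 0.71 [523.4 278.1 147.9]
side tail_tip 0.6 [566.6 352.7 107. ]
side key_bar 0.79 [519.6 274.6 194.9]
side spool 0.78 [774.   30.4  -4.4]
side tipjar 0.87 [743.8 267.9  -5.8]
top key 0.71 [518.9 282.  147.3]
top tail_tip 0.63 [563.6 360.3 108. ]
top key_bar 0.89 [519.5 280.6 190.5]
top spool 0.67 [768.7  27.2   4.2]
top tipjar 0.64 [742.8 262.9  -1.7]
41.775 [400.00906085  59.99965015 320.02517172] [-0.12424831 -0.18835633 -0.96876513]
```

View pics/e.png

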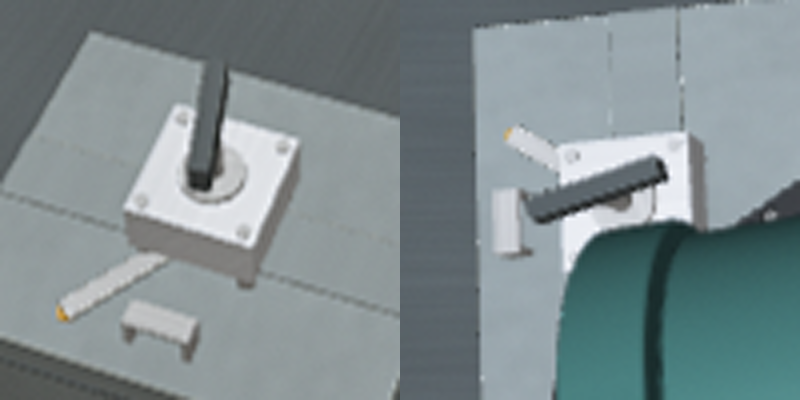

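View pics/e_side.png

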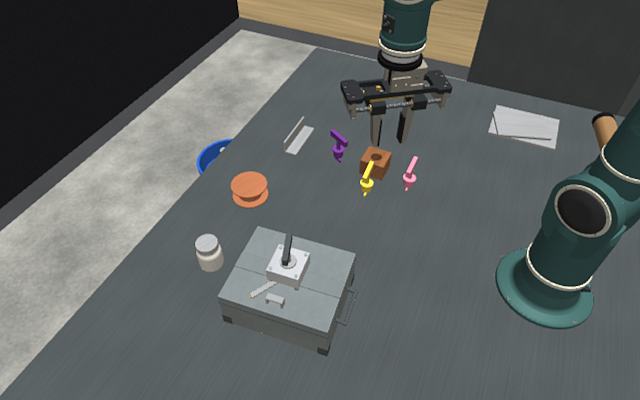

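The key stands upright and seated in the lock at (288,255), the tail points at the rivet, and the gripper is clear. The bystanders and look-alikes have not moved. Handing in.

```bash
python3 -c "
from cell import robot
print(robot.job_done(), robot.observe()['t'])"
```

```text
the job is handed in; nothing more can be done
the job is handed in; nothing more can be done
```

The case is unlocked: the latch tail points at the rivet and the key stands upright and fully home in the lock. I handed the job in after about 42 of the 61 s; no verdict is reported.

**What I did:**
1. I took the key from its stand and put it in the keyhole.
2. Pressing with about 4–5 N, I swept it clockwise from +0.62 rad until the push vanished, at about -0.145 rad from the lock's x axis. The slot turned up on that one pass, so I never had to turn back.
3. I pushed it home, where the collar met the head at the expected height.
4. I turned it clockwise to about 1.34 rad, let go and backed the arm away.

**What the last checks showed:**
- **Latch:** in the side picture the tail tip lies on the rivet. The two cameras' tip estimates, compared with the start, put the latch at about 0.5–0.6 rad.
- **Key:** it is upright, with its measured origin within about 3 mm of the expected height and 3–6 mm sideways. The position networks are only good to about 4 mm, so the 5 mm limit rests on the seating force and the flush collar in the pictures.
- **Forces:** the readings stayed under about 10 N throughout.
- **Other things:** the spool and jar measure where they were at the start. The steel angle and the look-alikes look unmoved in the pictures.

**What went wrong or disagreed:**
- **First grasp:** it closed on nothing. The fingertips show about 20 mm higher than the reported TCP, so I grasped 20 mm lower on the second try and it held.
- **Grip offset:** the key sat about 2.4 mm off-centre along its bar in the grip; I allowed for this in all the moves at the lock.

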